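# Re-register a dot-blot manifold with taper pins

### The job

The two loose plates of the dot-blot manifold have slid out of line on its base: pull them back into register by gently pushing one of the two long taper pins from the pin stand down through each of the two locating holes until it clicks home with its collar flat on the top plate, and do not lean hard on it after that. At one end the stacked holes still overlap enough for a pin's tip; the other end of the plates may have to be swung into line before its pin will enter. Leave the short pin in the stand, and do not disturb the wash bottle, the flask or the stack of culture plates.

Things in the scene. Friction and masses are not known exactly. Their poses are not given: they have to be found in the camera images.
- manifold: Aluminium manifold base, screwed to the worktop (fixed), 70 x 172 x 50 mm, foot 92 mm wide, 8 mm thick. Origin: centre of its underside; x to its back, y along it toward hole A, z up. Two vertical 13 mm holes go right through it on its long centre line, A at y = +60 mm, B at y = -60 mm. A hose barb 26 mm long sticks out of the B end, 24 mm up.
- manifold_hole_a (a point): Centre of the mouth of hole A in the base's top face, 50 mm above the worktop. Axes as the manifold's. Inside, 16 mm below the mouth, a sprung ball stands 3 mm out of the back (+x) wall; it rides on the pin with up to 15 N and springs into the pin's groove at home. Driving a pin past it takes some 6 to 14 N, 3 to 10 mm above home; then the push falls off until the collar lands.
- manifold_hole_b (a point): Centre of the mouth of hole B in the base's top face, 50 mm above the worktop. Axes as the manifold's. The same sprung ball is inside.
- support: Grey support plate, loose, 52 x 156 x 8 mm, 0.13 kg, flat on the base. Two 13 mm through holes, A and B, 120 mm apart, on its centre line, 18 mm from the ends. Origin: centre of its hole A at the underside; y points from hole B to hole A, z up. At the start its hole A is up to 2.4 mm off the base's in x and in y and the plate is turned up to 0.08 rad, so hole B may be 10 mm off.
- support_hole_b (a point): Centre of the support plate's hole B at the plate's underside (120 mm from its origin along -y).
- template: White well template, loose, 52 x 156 x 8 mm, 0.15 kg, 3 x 8 small wells with rims 1 mm high, flat on the support plate: underside 58 mm and top 66 mm above the worktop. Holes, origin, axes and start errors as the support plate's, but independent. Both plates turn about a pin in hole A; gripped together across their 52 mm (up to 75 mm over both while crossed) they line up with each other.
- template_hole_b (a point): Centre of the template's hole B at the plate's underside (120 mm from its origin along -y).
- pin_1: Long steel taper pin, 0.11 kg, upright in the stand. Origin: on its axis at the underside of its collar, z up. Collar 26 mm wide, 5 mm thick; on it a round knob to grip, 18 mm wide, 24 mm high. Shank 64 mm long: 12 mm wide for 38 mm, with a groove 32 mm down, then tapering to a 4 mm tip. Home: collar flat on the template, origin 16 mm above the mouth of the base's hole.
- pin_2: The second long taper pin, the same as pin_1 and interchangeable with it.
- short_pin: Short taper pin for another plate set, to be left in the stand: collar 21 mm wide, knob 14 mm wide and 16 mm high, shank 50 mm long. Origin and axes as pin_1.
- pin_stand: White pin stand, fixed, 46 x 164 x 75 mm (foot 60 mm wide): an 8 mm deck on two end cheeks. Origin: centre of its underside; y along its row of three 15 mm holes at y = -54, 0 and +54 mm; deck top 75 mm above the worktop. The three pins hang by their collars in the holes, in any order.
- wash_bottle: Wash bottle with a bent spout, loose, body 58 mm wide, 85 mm long with its spout, 151 mm high, behind the manifold. Origin: on its underside; it reaches about 43 mm to +x and to -x of it (the spout to -x).
- plate_stack: Stack of culture plates, loose, 97 mm wide, 77 mm high, off the A end of the manifold. Origin: centre of its underside.
- flask: Conical flask with a plug, loose, 80 mm wide at the foot, 145 mm high, off one end of the pin stand. Origin: centre of its underside.
There are look-alikes about, which are no part of the job. What is shaped like the pin_1 but brown or green is not meant.

How it is judged:
By the outcome, as a careful person would: the job done as asked, in the order asked, and still so for the second after the job is handed in, with the robot touching nothing.
It also fails if it takes over 72 s, if anything falls off the work surface, if the arm or the gripper's body presses on something with over 40 N, if the wrist force passes 120 N, or if a joint passes its speed limit or range.

### The arm

A 7-joint arm with a two-finger parallel gripper is mounted at the origin on a cart in front of the work surface, level with it; the furniture and walls round the work are solid. World frame = base frame: x ahead of the robot, y to its left, z up, the work surface at z = 0. Lengths are in m, angles in rad, forces in N, time in s.
With the tool pointing down it reaches from about 0.425 to 0.95 m from the base axis. Payload 4.7 kg.
Tool frame: the origin (TCP) lies at the very end of the fingers, on their centre line; the grasp point (between the pads) lies 19 mm behind it (robot.hold_point_z is the distance from the TCP to the grasp point, in m); z points along the fingers, y is the line along which they close (so a half turn about z gives the same grasp; the last joint's range is limited). The gripper opens to 85 mm and grips with 20 to 120 N. Pads are 22 mm wide; open, the fingers measure 114 mm over their backs; the gripper's body (76 mm by 85 mm) begins 54 mm behind the grasp point. The pads swing forward as they close: fully open they stand 13 mm farther back than shut.
Start: joints at [-1.251, 0.469, -0.049, 1.532, 0.024, 1.141, -0.082], TCP at [0.231, 0.634, 0.231] pointing down, gripper open.
Joint ranges: [-2.59, 2.59], [-0.33, 1.99], [-1.39, 1.29], [0.1, 2.45], [-1.04, 4.18], [0.21, 1.99], [-2.66, 2.66]. Speed limits (rad/s): [2.57, 2.57, 3.14, 3.14, 3.14, 3.14, 3.14].

### API

Orientations are given as a unit quaternion [x, y, z, w].
In Python, from cell import robot gives the robot as it stands. The module is installed in compiled form; this text tells all that it offers.
- The arm moves only by the tool apply_moves, never from a script. Its arguments are lists of equal length, an entry for each row: "slide": the shift along the tool's x, y, z as a fraction of full scale, a list of three; "rot": the turn, a rotation vector about the tool's x, y, z as a fraction of full scale, a list of three; "grip": the opening, from -1 (shut) to 1 (fully open). In form: {"slide": [[x, y, z], ...], "rot": [[ax, ay, az], ...], "grip": [grip, ...]}. A call has 1 to 12 rows; each row shifts and turns the commanded pose from where the row before left it, along the tool's axes as they then stand; what a row does not reach is not made up. Full scale, the value 1, is 0.03 m for a shift and pi/2 rad for a turn. A row lasts 1/10 s, in which the tool goes at most 50 mm and 8.59 degrees, less where a joint would pass 70% of its speed; a pose out of reach is approached as far as the arm can. A call with a number of a shift or a turn outside -1 to 1 is refused whole. A call with a gripper value outside its range is refused whole. The fingers move at their own pace and stop on an object; "squeeze" is the grip in N (left out, the last holds). Time passes only in rows, so rows that do not move let the fingers close. It gives the time, the measured TCP pose, the force, the opening and the grip force at its end, in the units of the state.
- robot.get_state(): the state, without advancing time (a new reading comes with each control period).
- robot.grab_frame(name): name is "side" or "top"; returns (picture, depth): 400x640x3 uint8, red, green, blue; 400x640 float32, m along the optical axis (not along the pixel's ray), 0 where there is no reading.
- robot.calibration(name): a dict with "K" (3x3 intrinsics, pixels), "k1" (the pictures are not rectified: a ray, as slopes to the right and down, at radius r is drawn at 1 + k1 r^2 times it, then the intrinsics apply), "view" (4x4, takes a point from world to camera coordinates). Camera axes: x right, y down, z forward; pixel columns grow to the right and rows downward; lengths in m; the calibration is good to about 2 mm. A picture is of the moment at which its call begins. calibration takes no time and is no camera call.
- robot.finish_job(): hands the job in; it is judged then, once.
The state is a dict: "time_s": time; "q": joint angles; "dq": joint speeds; "joint_torque": joint torques, N m; "ee_pos": TCP position; "eef_rot": TCP orientation; "force": force on the tool from outside, world axes, zero at the start; "ft_torque": the same for the moment, N m; "finger_gap": finger opening in m; "grip_force": force on a finger pad.
Only numpy, scipy, OpenCV 4.12 (cv2) and the standard library are available. Lean on these libraries where they do the work, as an engineer would, in place of code of your own. Each camera call takes 0.05 s, during which the arm holds its last target. There are 200 camera calls.

## Working session

There is one attempt and no reset: what is moved stays moved. The work goes in short steps, Python scripts to look and compute and a tool call to move; the robot and the scene stay as the last step left them, time stands still between calls to the robot, and variables do not carry over. Pictures are saved under pics/ and viewed, at most 10 in all, crops included, and the job is handed in when it is done.

Besides the shell and the picture viewer there is one more tool, called by a JSON object that holds its "method" and its "body". apply_moves: Moves the arm, as the interface text tells. Shift numbers are shares of 0.03 m and turn numbers shares of pi/2 rad, none past 1 either way. Its arguments: {"type":"object","properties":{"slide":{"type":"array","items":{"type":"array","items":{"type":"number"}}},"rot":{"type":"array","items":{"type":"array","items":{"type":"number"}}},"grip":{"type":"array","items":{"type":"number"}},"squeeze":{"type":"number"}},"required":["slide","rot","grip"]}

```bash
mkdir -p pics; cat > h.py <<'E'
import numpy as np, cv2
from cell import robot
def cal(n):
    c=robot.calibration(n); return np.array(c["K"]),float(c["k1"]),np.array(c["view"])
def rays(n,px):
    K,k1,V=cal(n); px=np.atleast_2d(np.array(px,float))
    d=np.c_[(px[:,0]-K[0,2])/K[0,0],(px[:,1]-K[1,2])/K[1,1]]
    u=d.copy()
    for _ in range(20): u=d/(1+k1*(u**2).sum(1,keepdims=True))
    R=V[:3,:3]; return -R.T@V[:3,3], u, R
def onz(n,px,z):
    o,u,R=rays(n,px); w=np.c_[u,np.ones(len(u))]@R
    return o+w*((z-o[2])/w[:,2])[:,None]
def pts(n,px,dep):
    o,u,R=rays(n,px); return o+(np.c_[u,np.ones(len(u))]*np.array(dep)[:,None])@R
def proj(n,P):
    K,k1,V=cal(n); P=np.atleast_2d(P); c=P@V[:3,:3].T+V[:3,3]; u=c[:,:2]/c[:,2:]
    u=u*(1+k1*(u**2).sum(1,keepdims=True)); return u*[K[0,0],K[1,1]]+[K[0,2],K[1,2]]
def grab(n,save=None):
    p,d=robot.grab_frame(n)
    if save: cv2.imwrite("pics/"+save,p[:,:,::-1])
    return p,d
def cloud(n,d):
    v,u=np.mgrid[:400,:640]; return pts(n,np.c_[u.ravel(),v.ravel()],d.ravel()).reshape(400,640,3)
E
python3 - <<'E'
from h import *
print(robot.get_state())
for n in("top","side"):
    p,d=grab(n,n+"0.png"); np.savez(n+"0.npz",p=p,d=d)
    K,k1,V=cal(n); print(n,K.tolist(),k1,(-V[:3,:3].T@V[:3,3]),V[:3,:3].round(2).tolist())
E
```

```text
{'time_s': 0.0, 'q': array([-1.25086464,  0.46945844, -0.04859947,  1.53369585,  0.0240874 ,
        1.14097386, -0.08232545]), 'dq': array([-0.00031245, -0.00120182, -0.00118873,  0.00078316,  0.00084629,
       -0.00094066, -0.00075083]), 'joint_torque': array([ 6.26148467e-04, -5.10307252e+01, -4.69758350e-02, -2.37714994e+01,
        1.06112493e-02,  7.24812024e-03,  5.45034013e-06]), 'ee_pos': array([0.23050078, 0.63380828, 0.23024914]), 'eef_rot': array([ 1.73530335e-01,  9.84828042e-01, -9.64969971e-04, -1.40956887e-04]), 'force': array([ 0.14460395,  0.15482159, -0.76690735]), 'ft_torque': array([-0.01614344, -0.00873668, -0.02853559]), 'grip_force': 0.0, 'finger_gap': 0.08539029684481103}
top [[398.9220393766009, 0.0, 317.3711617418672], [0.0, 398.9220393766009, 200.78614715761523], [0.0, 0.0, 1.0]] 0.02539464895342428 [0.45757456 0.0775444  1.28060531] [[-0.02, -1.0, -0.0], [-1.0, 0.02, -0.06], [0.06, 0.0, -1.0]]
side [[403.0336817297956, 0.0, 320.4365798100953], [0.0, 403.0336817297956, 196.57518906617867], [0.0, 0.0, 1.0]] -0.007661342701008367 [-0.13085707 -0.95559123  0.60424069] [[0.85, -0.53, -0.01], [-0.22, -0.33, -0.92], [0.48, 0.78, -0.4]]
```

View pics/top0.png

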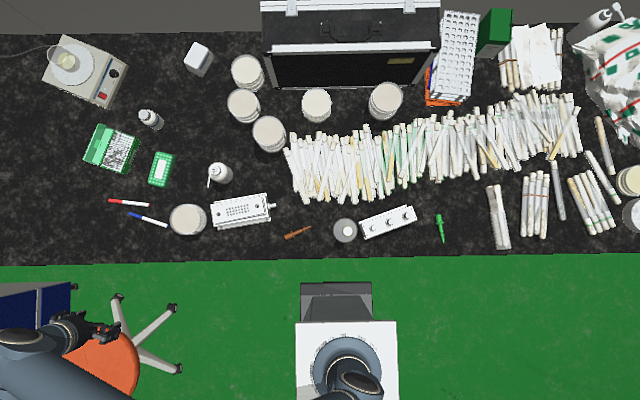

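View pics/side0.png

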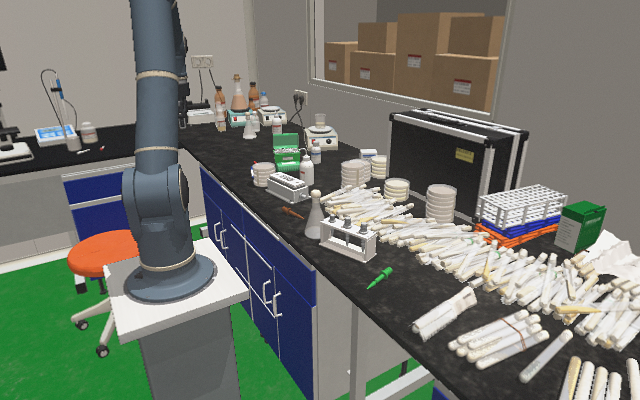

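Top view: manifold at (240,210), plate stack (187,220), bottle (219,175), stand (388,222), flask (345,231). Decoys: the brown pin at (298,232) and the green one at (440,228), both lying on the worktop. Candidates for the pins are the three knobs in the stand, at about (370,227), (388,222) and (405,216). I'll check these in a close crop.

```bash
python3 - <<'E'
from h import *
t=np.load("top0.npz");s=np.load("side0.npz")
def crop(p,x0,y0,w,h,W,H): return cv2.resize(p[y0:y0+h,x0:x0+w,::-1],(W,H),interpolation=cv2.INTER_CUBIC)
a=crop(t["p"],200,185,80,50,400,250);b=crop(t["p"],350,197,80,50,400,250)
c=crop(s["p"],255,160,80,50,400,250);e=crop(s["p"],310,210,80,50,400,250)
cv2.imwrite("pics/c1.png",np.vstack([np.hstack([a,b]),np.hstack([c,e])]))
# surfaces
C=cloud("top",t["d"])
for nm,(x0,x1,y0,y1),zl,zh in [("man",(205,280,188,235),.055,.08),("deck",(355,425,200,245),.067,.083),("knob",(355,425,200,245),.088,.12),("stack",(165,210,200,240),.06,.09)]:
    r=C[y0:y1,x0:x1].reshape(-1,3); m=(r[:,2]>zl)&(r[:,2]<zh); q=r[m]
    rect=cv2.minAreaRect(q[:,:2].astype(np.float32)*1000); print(nm,m.sum(),q.mean(0).round(4),rect)
    if nm=="knob":
        v,u=np.mgrid[y0:y1,x0:x1]; print(np.c_[u.ravel()[m],v.ravel()[m],(q*1000).round()].astype(int).tolist())
E
```

```text
man 939 [0.508  0.3213 0.0658] ((508.4579162597656, 321.05706787109375), (66.0955581665039, 166.29148864746094), 6.661805152893066)
deck 726 [ 0.463  -0.1316  0.0752] ((463.4656677246094, -133.6128692626953), (45.95417022705078, 163.40647888183594), 19.006174087524414)
knob 88 [ 0.467  -0.142   0.1008] ((463.697265625, -134.2845001220703), (17.65742301940918, 121.64222717285156), 20.5355167388916)
[[406, 212, 489, -181, 99], [407, 212, 489, -183, 104], [408, 212, 489, -186, 104], [409, 212, 489, -188, 105], [405, 213, 486, -178, 97], [406, 213, 486, -179, 104], [407, 213, 486, -182, 108], [408, 213, 486, -185, 104], [409, 213, 486, -189, 103], [410, 213, 486, -191, 105], [404, 214, 484, -177, 89], [405, 214, 483, -177, 103], [406, 214, 483, -180, 100], [407, 214, 483, -182, 104], [408, 214, 483, -185, 106], [409, 214, 483, -188, 104], [410, 214, 483, -190, 107], [404, 215, 481, -176, 92], [405, 215, 480, -176, 104], [406, 215, 480, -179, 104], [407, 215, 480, -183, 102], [408, 215, 480, -185, 107], [409, 215, 480, -188, 106], [410, 215, 480, -191, 102], [404, 216, 478, -177, 88], [40
[... 1150 characters left out ...]
, 458, -141, 102], [390, 224, 455, -132, 100], [391, 224, 455, -136, 97], [373, 225, 453, -83, 92], [371, 226, 450, -77, 90], [372, 226, 450, -80, 95], [373, 226, 450, -82, 97], [374, 226, 450, -86, 95], [375, 226, 450, -88, 96], [371, 227, 447, -77, 95], [372, 227, 447, -79, 96], [373, 227, 447, -82, 96], [374, 227, 447, -85, 96], [375, 227, 447, -89, 90], [371, 228, 444, -77, 94], [372, 228, 444, -79, 98], [373, 228, 444, -82, 96], [374, 228, 444, -85, 97], [375, 228, 444, -89, 94], [372, 229, 441, -80, 94], [373, 229, 441, -82, 98], [374, 229, 441, -85, 96]]
stack 809 [0.485  0.479  0.0766] ((485.0845947265625, 481.45458984375), (88.21380615234375, 96.46952056884766), 0.09611323475837708)
```

View pics/c1.png

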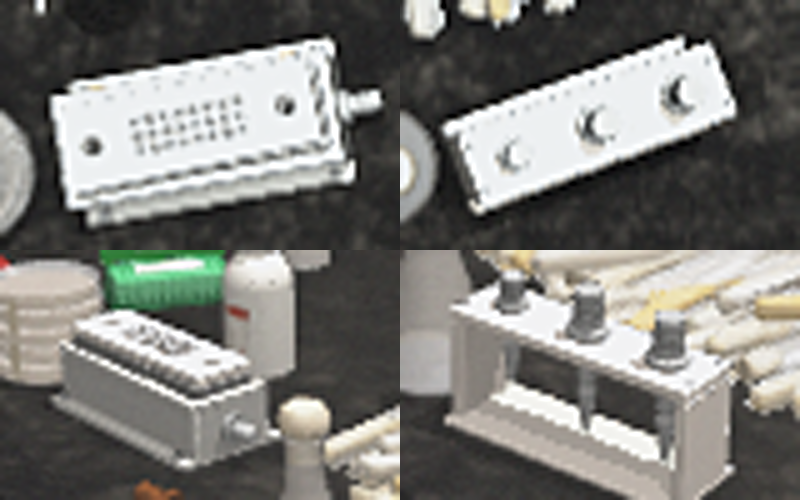

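```bash
python3 - <<'E'
from h import *
t=np.load("top0.npz");s=np.load("side0.npz")
g=t["p"].astype(float).mean(2); C=cloud("top",t["d"])
def cross(prof,th,rng):
    for a,b in zip(rng[:-1],rng[1:]):
        if prof[a]<th<=prof[b]: return a+(th-prof[a])/(prof[b]-prof[a])*(b-a)
def fit(U,W):
    U=np.array(U);W=np.array(W)
    for _ in range(4):
        c=np.polyfit(U,W,1);r=W-np.polyval(c,U);k=abs(r)<max(1.5*np.median(abs(r)),.2);U,W=U[k],W[k]
    return c,len(U),abs(r).max()
for col in (225,240,255): print(col,g[188:232,col].astype(int).tolist())
for nm,us,r in [("front",range(222,266),list(range(236,212,-1))),("back",range(215,262),list(range(184,206)))]:
    W=[(u,cross(g[:,u],100,r)) for u in us]; W=[w for w in W if w[1]]
    c,n,e=fit(*zip(*W)); P=onz("top",[[us[0],np.polyval(c,us[0])],[us[-1],np.polyval(c,us[-1])]],.006)
    print(nm,n,e,P.round(4).tolist(),"ang",np.degrees(np.arctan2(*(P[1]-P[0])[:2])))
# row profiles of the ends
for v in (205,212,218): print(v,g[v,200:284].astype(int).tolist())
for nm,(u,v) in {"A":(218,214),"B":(257,206)}.items():
    w=g[v-4:v+5,u-4:u+5]; w=np.clip(w.max()*.85-w,0,None); vv,uu=np.mgrid[v-4:v+5,u-4:u+5]
    c=((uu*w).sum()/w.sum(),(vv*w).sum()/w.sum()); print(nm,c,onz("top",[c],.066)); print(g[v-4:v+5,u-4:u+5].astype(int))
for nm,(x0,x1,y0,y1),zl,zh in [("bottle",(195,240,150,200),.02,.2),("flask",(325,362,210,250),.02,.2)]:
    r=C[y0:y1,x0:x1].reshape(-1,3); m=(r[:,2]>zl)&(r[:,2]<zh); print(nm,r[m].min(0),r[m].max(0))
E
```

```text
225 [33, 31, 34, 41, 43, 44, 43, 42, 50, 53, 35, 106, 250, 215, 234, 236, 238, 240, 239, 240, 240, 234, 239, 242, 239, 241, 241, 240, 239, 239, 239, 241, 249, 167, 131, 249, 180, 164, 192, 201, 149, 66, 48, 58]
240 [50, 47, 40, 44, 36, 34, 34, 30, 8, 252, 246, 241, 216, 233, 240, 240, 243, 227, 196, 240, 246, 236, 247, 232, 186, 226, 240, 240, 242, 251, 172, 130, 242, 249, 170, 173, 196, 215, 126, 19, 39, 37, 49, 55]
255 [53, 57, 48, 41, 52, 21, 210, 248, 238, 237, 240, 240, 239, 239, 241, 245, 198, 153, 127, 205, 242, 241, 240, 239, 240, 243, 246, 224, 128, 238, 254, 161, 174, 203, 214, 126, 37, 42, 51, 58, 53, 46, 44, 46]
front 27 0.16230311465147906 [[0.4503, 0.3864, 0.006], [0.4714, 0.2493, 0.006]] ang 171.26430997661905
back 38 0.18375660712939634 [[0.5418, 0.4081, 0.006], [0.5641, 0.2608, 0.006]] ang 171.38817977501216
205 [32, 33, 38, 37, 40, 48, 50, 45, 41, 31, 185, 255, 252, 246, 243, 241, 233, 216, 240, 240, 238, 232, 234, 240, 239, 240, 240, 240, 240, 239, 240, 240, 240, 240, 241, 242, 244, 242, 228, 245, 227, 203, 216, 222, 159, 227, 208, 138, 212, 243, 240, 239, 239, 242
[... 1319 characters left out ...]
 242 239]
 [242 240 241 243 243 244 241 240 239]
 [242 240 239 239 240 240 239 239 239]]
B (np.float64(256.75723310675727), np.float64(205.84860455817676)) [[0.5189192  0.26563177 0.066     ]]
[[239 240 241 242 242 241 240 242 244]
 [240 242 245 241 231 243 242 241 242]
 [241 242 198 162 197 211 247 242 243]
 [242 243 153 162 115 130 240 244 243]
 [242 243 127 169  41  86 231 244 244]
 [241 243 205 159  43 163 247 243 242]
 [240 242 242 241 236 242 245 240 241]
 [239 240 241 243 244 243 240 240 240]
 [239 239 240 240 240 239 240 239 240]]
bottle [0.54203295 0.32296201 0.02094212] [0.65307369 0.40518544 0.15543993]
flask [ 0.40423604 -0.05382456  0.02055407] [0.47369093 0.03059772 0.14834258]
```

```bash
python3 - <<'E'
from h import *
t=np.load("top0.npz"); g=t["p"].astype(float).mean(2)
d=np.array([-.1515,.9885]); 
for nm,vs,r,z in [("A",range(204,222),list(range(205,216)),.05),("Bz0",list(range(196,202))+list(range(211,220)),list(range(284,262,-1)),.0)]:
    o=[]
    for v in vs:
        for a,b in zip(r[:-1],r[1:]):
            if g[v,a]<110<=g[v,b]:
                o.append((a+(110-g[v,a])/(g[v,b]-g[v,a])*(b-a),v)); break
    P=onz("top",o,z); k=P[:,:2]@d; print(nm,np.c_[np.array(o).round(1),(k*1000).round(1)].tolist(),np.median(k))
# stand deck: edges from depth/gray; knob tops via depth>.1
C=cloud("top",t["d"])[195:250,350:430]; m=(C[:,:,2]>.067)&(C[:,:,2]<.083)
R=C[m]; print(cv2.minAreaRect((R[:,:2]*1000).astype(np.float32)))
# front/back foot+deck outline from gray
gg=(g[195:250,362:430]>110).astype(np.uint8); n,l,st,ce=cv2.connectedComponentsWithStats(gg); i=1+np.argmax(st[1:,4]); print(st[i])
v,u=np.nonzero(l==i); P=onz("top",np.c_[u+362,v+195],.075); print(cv2.minAreaRect((P[:,:2]*1000).astype(np.float32)))
# side view knobs
s=np.load("side0.npz"); S=cloud("side",s["d"])[205:265,305:395].reshape(-1,3)
k=S[(S[:,2]>.084)&(S[:,2]<.115)&(S[:,0]>.42)&(S[:,0]<.52)&(S[:,1]<-.06)]
for y in(-.083,-.134,-.184): q=k[abs(k[:,1]-y)<.02]; print(y,len(q),np.median(q,0) if len(q) else 0, q.max(0) if len(q) else 0)
E
```

```text
A [[209.6, 204.0, 328.7], [209.5, 205.0, 329.3], [209.6, 206.0, 329.6], [209.6, 207.0, 330.1], [209.7, 208.0, 330.1], [210.3, 209.0, 328.9], [210.4, 210.0, 329.0], [210.4, 211.0, 329.4], [210.6, 212.0, 329.5], [210.6, 213.0, 329.9], [211.0, 214.0, 329.0], [211.3, 215.0, 328.7], [211.3, 216.0, 329.1], [211.5, 217.0, 329.1], [211.6, 218.0, 329.3], [211.8, 219.0, 329.2], [211.6, 220.0, 330.2], [211.7, 221.0, 330.3]] 0.32928604567534386
Bz0 [[266.3, 196.0, 158.1], [265.7, 197.0, 160.6], [265.8, 198.0, 160.7], [265.8, 199.0, 161.2], [265.7, 200.0, 162.0], [265.9, 201.0, 162.2], [267.7, 211.0, 161.6], [267.7, 212.0, 162.3], [267.8, 213.0, 162.3], [268.5, 214.0, 160.6], [268.8, 215.0, 160.3], [268.7, 216.0, 161.1], [270.6, 217.0, 155.7], [270.7, 218.0, 156.1], [270.6, 219.0, 156.7]] 0.1607054933680814
((458.56231689453125, -118.09915924072266), (51.13783264160156, 197.07183837890625), 16.888830184936523)
[   0    9   55   36 1036]
((465.0193786621094, -130.00234985351562), (58.769466400146484, 170.5454559326172), 18.897619247436523)
-0.083 25 [ 0.44184785 -0.08862828  0.09225543] [ 0.45013375 -0.07745299  0.09550867]
-0.134 52 [ 0.45874268 -0.14123726  0.09625623] [ 0.46956552 -0.12862584  0.10360965]
-0.184 50 [ 0.47484586 -0.19210161  0.09642033] [ 0.48690005 -0.17966914  0.10372803]
```

```bash
cat >> h.py <<'E'
from scipy.spatial.transform import Rotation as Ro
def plan(x,y,z,yaw):
    """rot (units) then slide (units of 30mm) in the tool frame after the turn; yaw = world angle of tool y, mod 180"""
    s=robot.get_state(); R=Ro.from_quat(s["eef_rot"]); m=R.as_matrix()
    c=np.degrees(np.arctan2(m[1,1],m[0,1])); dy=(yaw-c+90)%180-90; a=np.radians(c+dy)
    T=np.array([[np.sin(a),np.cos(a),0],[-np.cos(a),np.sin(a),0],[0,0,-1]])
    rv=(R.inv()*Ro.from_matrix(T)).as_rotvec()/(np.pi/2)
    sl=T.T@(np.array([x,y,z])-s["ee_pos"])/.03
    print("t",s["time_s"].__round__(2),"pos",s["ee_pos"].round(4),"yaw",c.round(2),"F",s["force"].round(1),"gap",round(s["finger_gap"],4),"gf",round(s["grip_force"],1),"\nrot",rv.round(4),"slide",sl.round(3),"len",np.linalg.norm(sl).round(2))
E
python3 -c "
from h import *
plan(.45,.25,.23,19)"
```

```text
Traceback (most recent call last):
  File "h.py", line 31, in plan
    rv=(R.inv()*Ro.from_matrix(T)).as_rotvec()/(np.pi/2)
                ~~~~~~~~~~~~~~^^^
  File "scipy/spatial/transform/_rotation.pyx", line 1143, in scipy.spatial.transform._rotation.Rotation.from_matrix
ValueError: Non-positive determinant (left-handed or null coordinate frame) in rotation matrix 0: [[ 0.32556815  0.94551858  0.        ]
 [-0.94551858  0.32556815  0.        ]
 [ 0.          0.         -1.        ]].
```

{"method": "apply_moves", "body": {"slide": [[0,0,0],[0,0,0],[0,0,0],[0,0,0],[0,0,0],[0,0,0],[-0.95,0.18,0],[-0.95,0.18,0],[-0.95,0.18,0],[-0.95,0.18,0],[-0.95,0.18,0],[-0.95,0.18,0]], "rot": [[0,0,0.0945],[0,0,0.0945],[0,0,0.0945],[0,0,0.0945],[0,0,0.0945],[0,0,0.0945],[0,0,0],[0,0,0],[0,0,0],[0,0,0],[0,0,0],[0,0,0]], "grip": [1,1,1,1,1,1,1,1,1,1,1,1]}}

```text
time_s: 1.3
ee_pos: [0.3172, 0.4819, 0.2309]
eef_rot: [0.581, 0.814, -0.0, 0.0]
force: [-0.5, 0.3, 0.1]
finger_gap: 0.085
grip_force: 0.0
```

```bash
python3 -c "
from h import *
plan(.45,.25,.23,19); plan(.481,-.184,.2,19)"
```

```text
Traceback (most recent call last):
  File "h.py", line 31, in plan
    rv=(R.inv()*Ro.from_matrix(T)).as_rotvec()/(np.pi/2)
                ~~~~~~~~~~~~~~^^^
  File "scipy/spatial/transform/_rotation.pyx", line 1143, in scipy.spatial.transform._rotation.Rotation.from_matrix
ValueError: Non-positive determinant (left-handed or null coordinate frame) in rotation matrix 0: [[ 0.32556815  0.94551858  0.        ]
 [-0.94551858  0.32556815  0.        ]
 [ 0.          0.         -1.        ]].
```

```bash
sed -i 's/\[\[np.sin(a),np.cos(a),0\],\[-np.cos(a)/[[-np.sin(a),np.cos(a),0],[np.cos(a)/' h.py
python3 -c "
from h import *
plan(.45,.25,.23,19); plan(.481,-.184,.2,19)"
```

```text
t 1.3 pos [0.3172 0.4819 0.2309] yaw 18.99 F [-0.5  0.3  0.1] gap 0.085 gf 0.0 
rot [-0.0004  0.0003 -0.0001] slide [-8.748  1.669  0.029] len 8.91
t 1.3 pos [0.3172 0.4819 0.2309] yaw 18.99 F [-0.5  0.3  0.1] gap 0.085 gf 0.0 
rot [-0.0004  0.0003 -0.0001] slide [-22.763  -2.064   1.029] len 22.88
```

{"method": "apply_moves", "body": {"slide": [[-0.97,0.185,0],[-0.97,0.185,0],[-0.97,0.185,0],[-0.97,0.185,0],[-0.97,0.185,0],[-0.97,0.185,0],[-0.97,0.185,0],[-0.97,0.185,0],[-0.97,0.0,0],[-0.97,-0.1,0],[-0.97,-0.2,0],[-0.97,-0.22,0]], "rot": [[0,0,0],[0,0,0],[0,0,0],[0,0,0],[0,0,0],[0,0,0],[0,0,0],[0,0,0],[0,0,0],[0,0,0],[0,0,0],[0,0,0]], "grip": [1,1,1,1,1,1,1,1,1,1,1,1]}}

```text
time_s: 2.5
ee_pos: [0.4576, 0.1611, 0.231]
eef_rot: [0.581, 0.814, -0.0, -0.0]
force: [-0.1, 0.4, 0.3]
finger_gap: 0.0855
grip_force: 0.0
```

```bash
python3 -c "
from h import *
plan(.481,-.184,.2,19)"
```

```text
t 2.5 pos [0.4576 0.1611 0.231 ] yaw 18.99 F [-0.1  0.4  0.3] gap 0.0855 gf 0.0 
rot [-0.0004  0.     -0.0001] slide [-11.129  -3.008   1.033] len 11.58
```

{"method": "apply_moves", "body": {"slide": [[-0.927,-0.25,0],[-0.927,-0.25,0],[-0.927,-0.25,0],[-0.927,-0.25,0],[-0.927,-0.25,0],[-0.927,-0.25,0],[-0.927,-0.25,0],[-0.927,-0.25,0.1],[-0.927,-0.25,0.2],[-0.927,-0.25,0.2],[-0.927,-0.25,0.25],[-0.93,-0.25,0.28]], "rot": [[0,0,0],[0,0,0],[0,0,0],[0,0,0],[0,0,0],[0,0,0],[0,0,0],[0,0,0],[0,0,0],[0,0,0],[0,0,0],[0,0,0]], "grip": [1,1,1,1,1,1,1,1,1,1,0.5,0.2]}}

```text
time_s: 3.7
ee_pos: [0.4811, -0.1835, 0.2]
eef_rot: [0.581, 0.814, 0.0, -0.0]
force: [-0.1, 0.1, -0.3]
finger_gap: 0.0589
grip_force: 0.0
```

```bash
python3 - <<'E'
from h import *
plan(.481,-.184,.083,19)
a,_=grab("top");b,_=grab("side")
def crop(p,P,w=60,h=45,W=400,H=300):
    u,v=proj(*P)[0].astype(int); x,y=u-w//2,v-h//2
    im=cv2.resize(p[y:y+h,x:x+w,::-1],(W,H),interpolation=cv2.INTER_CUBIC); print(x,y); return im
cv2.imwrite("pics/g1.png",np.hstack([crop(a,("top",[.481,-.184,.104])),crop(b,("side",[.481,-.184,.13]))]))
E
```

```text
t 3.7 pos [ 0.4811 -0.1835  0.2   ] yaw 19.01 F [-0.1  0.1 -0.3] gap 0.0589 gf 0.0 
rot [ 0.     -0.0002  0.0001] slide [-0.015 -0.009  3.899] len 3.9
377 192
333 190
```

View pics/g1.png

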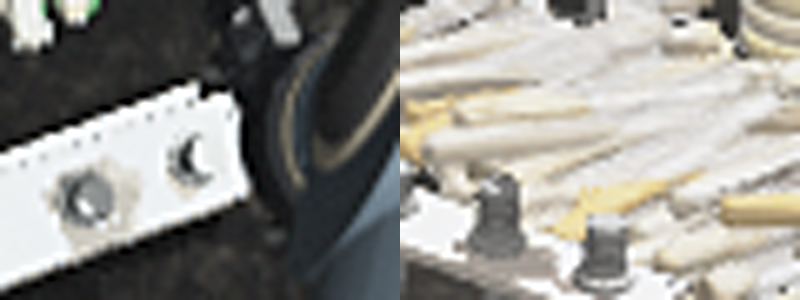

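```bash
python3 - <<'E'
from h import *
s=np.load("side0.npz")["p"].astype(int); print(proj("side",[[.481,-.184,.104],[.481,-.184,.092],[.464,-.134,.104],[.464,-.134,.092]]))
for r in (222,224,226,228): print(r,s[r,350:378].mean(1).astype(int).tolist())
for r in (216,218,220,222): print(r,s[r,334:364].mean(1).astype(int).tolist())
E
```

```text
[[363.52221192 221.4913265 ]
 [363.3730258  225.41069617]
 [347.75018883 216.14957491]
 [347.67192918 219.9849448 ]]
222 [105, 181, 216, 205, 231, 229, 221, 221, 205, 210, 211, 176, 219, 217, 217, 216, 175, 201, 208, 219, 228, 238, 239, 237, 139, 138, 179, 218]
224 [141, 244, 246, 214, 189, 158, 196, 213, 209, 209, 205, 98, 150, 166, 189, 183, 123, 144, 188, 216, 227, 218, 219, 221, 224, 211, 175, 202]
226 [222, 176, 226, 244, 243, 244, 244, 244, 217, 214, 114, 84, 92, 103, 107, 106, 98, 160, 206, 224, 235, 238, 238, 216, 235, 230, 231, 232]
228 [189, 247, 244, 243, 242, 242, 242, 243, 245, 251, 174, 96, 97, 105, 93, 111, 121, 247, 234, 230, 218, 164, 205, 224, 226, 221, 220, 212]
216 [101, 62, 52, 77, 141, 161, 205, 227, 236, 99, 115, 125, 131, 174, 172, 140, 225, 223, 220, 220, 200, 169, 177, 186, 218, 221, 226, 234, 229, 227]
218 [94, 227, 211, 88, 52, 184, 187, 190, 226, 228, 197, 145, 215, 229, 217, 214, 162, 237, 232, 225, 231, 230, 229, 231, 232, 231, 202, 219, 195, 218]
220 [184, 200, 248, 246, 246, 246, 247, 216, 145, 161, 195, 76, 98, 104, 103, 94, 127, 220, 201, 182, 181, 177, 196, 188, 175, 166, 210, 206, 213, 213]
222 [202, 247, 244, 243, 242, 242, 242, 243, 245, 250, 173, 85, 90, 95, 105, 102, 105, 181, 216, 205, 231, 229, 221, 221, 205, 210, 211, 176, 219, 217]
```

{"method": "apply_moves", "body": {"slide": [[-0.015,-0.01,0.9],[0,0,0.9],[0,0,0.9],[0,0,0.6],[0,0,0.4],[0,0,0.17],[0,0,0],[0,0,0],[0,0,0],[0,0,0],[0,0,0],[0,0,0]], "rot": [[0,0,0],[0,0,0],[0,0,0],[0,0,0],[0,0,0],[0,0,0],[0,0,0],[0,0,0],[0,0,0],[0,0,0],[0,0,0],[0,0,0]], "grip": [0.2,0.2,0.2,0.2,0.2,0.2,-0.3,-1,-1,-1,-1,-1], "squeeze": 60}}

```text
time_s: 5.0
ee_pos: [0.4813, -0.1834, 0.0852]
eef_rot: [0.581, 0.814, 0.0, 0.0]
force: [-2.7, 0.1, 7.1]
finger_gap: 0.0156
grip_force: 58.7
```

```bash
python3 -c "
from h import *
plan(.481,-.184,.23,19)"
```

```text
t 5.0 pos [ 0.4813 -0.1834  0.0852] yaw 18.97 F [-2.7  0.1  7.1] gap 0.0156 gf 58.7 
rot [ 0.0006  0.0001 -0.0004] slide [-0.017 -0.016 -4.827] len 4.83
```

{"method": "apply_moves", "body": {"slide": [[0,0,-0.3],[0,0,-0.7],[0,0,-0.9],[0,0,-0.9],[0,0,-0.9],[0,0,-0.9],[0,0,0]], "rot": [[0,0,0],[0,0,0],[0,0,0],[0,0,0],[0,0,0],[0,0,0],[0,0,0]], "grip": [-1,-1,-1,-1,-1,-1,-1]}}

```text
time_s: 5.7
ee_pos: [0.4835, -0.1839, 0.2262]
eef_rot: [0.581, 0.814, 0.002, 0.004]
force: [0.2, -0.4, 0.3]
finger_gap: 0.0155
grip_force: 58.7
```

```bash
python3 - <<'E'
from h import *
plan(.48,.1,.23,171)
b,_=grab("side"); P=robot.get_state()["ee_pos"]; np.save("b.npy",b)
u,v=proj("side",P-[0,0,.03])[0].astype(int); x,y=u-30,v-30; print(x,y,proj("side",[P,P-[0,0,.07]]))
cv2.imwrite("pics/g2.png",cv2.resize(b[y:y+60,x:x+60,::-1],(480,480),interpolation=cv2.INTER_CUBIC))
E
```

```text
t 5.7 pos [ 0.4835 -0.1839  0.2262] yaw 18.99 F [ 0.2 -0.4  0.3] gap 0.0155 gf 58.7 
rot [0.0054 0.0012 0.311 ] slide [ 9.33  -1.597 -0.126] len 9.47
334 160 [[365.31466201 180.08060601]
 [364.38189419 204.51950594]]
```

View pics/g2.png

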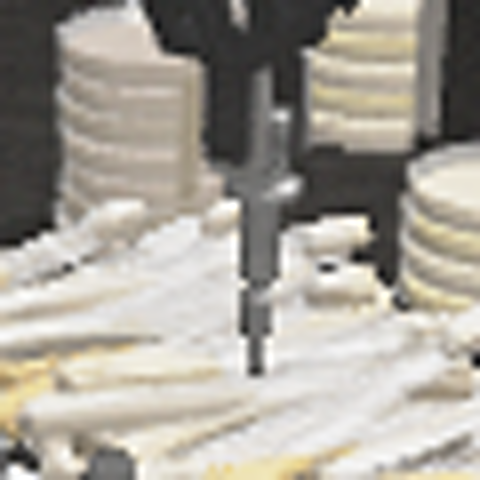

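```bash
cat >> h.py <<'E'
def pinpos(nf=3):
    """held-pin axis from the side view: columns by row and depth"""
    ps=[grab("side") for _ in range(nf)]; s=robot.get_state(); P=s["ee_pos"]; R=Ro.from_quat(s["eef_rot"]).as_matrix()
    g=np.mean([p.astype(float).mean(2) for p,_ in ps],0); D=np.median([d for _,d in ps],0)
    o=cal("side")[2]; cam=-o[:3,:3].T@o[:3,3]
    for dz in range(16,76,6):
        Q=P+R[:,2]*dz/1000; u,v=proj("side",Q)[0]; v=int(round(v)); c=int(round(u)); zc=(o[:3,:3]@Q+o[:3,3])[2]
        cols=np.arange(c-9,c+10); d=D[v,cols]; k=(abs(d-zc)<.03)&(d>0)
        if k.sum()<1: print(dz,"none",d.round(2)); continue
        S=pts("side",np.c_[cols[k],np.full(k.sum(),v)],d[k]); n=(S.mean(0)-cam)[:2]; n/=np.linalg.norm(n)
        rel=S.mean(0)-Q; ax=rel[:2]
        print(dz,k.sum(),"col",cols[k].mean()-u,"off tool x,y mm (surface)",(1000*(rel@R[:,:2])).round(1),"z",S.mean(0)[2].round(4), "view dir tool",(np.r_[n,0]@R[:,:2]).round(2))
E
python3 - <<'E'
from h import *
pinpos(); plan(.48,.1,.23,171)
E
```

```text
16 5 col 0.7007657850013516 off tool x,y mm (surface) [-5.1 -4.5] z 0.2076 view dir tool [0.54 0.84]
22 5 col 0.7840071781583902 off tool x,y mm (surface) [-5. -4.] z 0.2018 view dir tool [0.54 0.84]
28 5 col 0.866892416212238 off tool x,y mm (surface) [-5.2 -3.9] z 0.1962 view dir tool [0.54 0.84]
34 5 col 0.9494236701064551 off tool x,y mm (surface) [-6.  -4.8] z 0.191 view dir tool [0.54 0.84]
40 5 col 1.0316030942977932 off tool x,y mm (surface) [-5.  -2.9] z 0.1844 view dir tool [0.54 0.84]
46 4 col 0.6134328268968829 off tool x,y mm (surface) [-3.5 -2.6] z 0.1781 view dir tool [0.54 0.84]
52 4 col 0.6949149898077849 off tool x,y mm (surface) [-5.  -4.5] z 0.1735 view dir tool [0.54 0.84]
58 4 col 0.7760516888668008 off tool x,y mm (surface) [-4.6 -3.5] z 0.1672 view dir tool [0.54 0.84]
64 2 col 0.8568450139794095 off tool x,y mm (surface) [-3.9 -1.8] z 0.1577 view dir tool [0.54 0.84]
70 2 col 0.937297039256805 off tool x,y mm (surface) [-4.6 -2.5] z 0.1522 view dir tool [0.54 0.84]
t 5.9 pos [ 0.4804 -0.1826  0.2213] yaw 19.0 F [-0.  -0.4 -0.8] gap 0.0155 gf 58.7 
rot [-0.0011 -0.0005  0.3111] slide [ 9.3   -1.486 -0.29 ] len 9.42
```

```bash
python3 - <<'E'
from h import *
t=np.load("top0.npz"); C=cloud("top",t["d"]); r=C[155:195,198:240]
for zl,zh in((.135,.17),(.1,.135),(.05,.1)):
    m=(r[:,:,2]>zl)&(r[:,:,2]<zh); q=r[m]; print(zl,m.sum()); print((1000*q[np.argsort(q[:,0])][:14]).astype(int).tolist(), (1000*q.max(0)).astype(int))
s=np.load("side0.npz"); S=cloud("side",s["d"])[145:205,285:330].reshape(-1,3)
q=S[(S[:,0]>.52)&(S[:,0]<.67)&(S[:,1]>.3)&(S[:,1]<.43)&(S[:,2]>.12)]; print("side",len(q),(1000*q[np.argsort(q[:,0])][:20]).astype(int).tolist())
plan(.47,.2,.25,8.7)
E
```

```text
0.135 30
[[575, 393, 138], [578, 393, 138], [580, 391, 144], [583, 389, 144], [583, 392, 141], [585, 387, 149], [586, 392, 142], [588, 388, 145], [589, 391, 143], [591, 388, 144], [594, 387, 147], [597, 388, 147], [600, 385, 147], [600, 388, 147]] [627 393 155]
0.1 97
[[608, 368, 100], [608, 380, 100], [608, 389, 100], [611, 373, 102], [611, 380, 100], [611, 383, 100], [611, 377, 122], [612, 381, 117], [612, 376, 114], [613, 374, 111], [613, 385, 113], [614, 370, 102], [614, 368, 100], [614, 374, 100]] [641 392 131]
0.05 219
[[597, 379, 66], [597, 383, 65], [597, 377, 62], [598, 375, 60], [598, 372, 56], [598, 378, 85], [598, 381, 84], [598, 375, 83], [598, 384, 84], [598, 370, 53], [598, 370, 79], [598, 388, 54], [599, 373, 78], [599, 389, 77]] [653 405  99]
side 21 [[576, 394, 135], [579, 392, 139], [581, 389, 139], [585, 386, 143], [588, 383, 143], [594, 386, 142], [597, 383, 146], [601, 383, 145], [606, 385, 144], [609, 382, 148], [618, 382, 143], [619, 392, 144], [620, 384, 146], [620, 377, 140], [622, 373, 120], [622, 381, 134], [622, 381, 142], [624, 376, 131], [624, 377, 127], [625, 378, 122]]
t 5.9 pos [ 0.4804 -0.1826  0.2213] yaw 19.0 F [-0.  -0.4 -0.8] gap 0.0155 gf 58.7 
rot [-0.001  -0.0007  0.1144] slide [12.657  1.586 -0.957] len 12.79
```

{"method": "apply_moves", "body": {"slide": [[0,0,-0.48],[0,0,-0.48],[0.93,0.17,0],[0.93,0.17,0],[0.93,0.17,0],[0.93,0.17,0],[0.93,0.17,0],[0.93,0.17,0],[0.93,0.17,0],[0.93,0.17,0],[0.93,0.17,0],[0.93,0.17,0]], "rot": [[0,0,0.0572],[0,0,0.0572],[0,0,0],[0,0,0],[0,0,0],[0,0,0],[0,0,0],[0,0,0],[0,0,0],[0,0,0],[0,0,0],[0,0,0]], "grip": [-1,-1,-1,-1,-1,-1,-1,-1,-1,-1,-1,-1]}}

```text
time_s: 7.1
ee_pos: [0.4885, 0.1014, 0.2497]
eef_rot: [0.652, 0.759, -0.001, -0.001]
force: [0.3, -0.9, -1.4]
finger_gap: 0.0157
grip_force: 58.6
```

{"method": "apply_moves", "body": {"slide": [[0.93,0.17,0],[0.93,0.17,0],[0.93,0.17,0],[0.93,0.17,0],[0.93,0.17,0],[0.93,0.17,0],[0.93,0.17,0],[0.9,0.17,0.5],[0.8,0.17,0.8],[0.5,0.17,0.9],[0,0,0]], "rot": [[0,0,0],[0,0,0],[0,0,0],[0,0,0],[0,0,0],[0,0,0],[0,0,0],[0,0,0],[0,0,0],[0,0,0],[0,0,0]], "grip": [-1,-1,-1,-1,-1,-1,-1,-1,-1,-1,-1]}}

```text
time_s: 8.2
ee_pos: [0.4967, 0.3675, 0.1792]
eef_rot: [0.65, 0.76, -0.005, -0.001]
force: [-0.7, 0.6, -1.7]
finger_gap: 0.0152
grip_force: 58.7
```

```bash
python3 - <<'E'
from h import *
pinpos(2); plan(.4974,.3855,.152,8.7)
# side view of template hole A and edges (from first picture)
g=np.load("side0.npz")["p"].astype(float).mean(2)
for n,h in {"A":[.4971,.3833,.066],"B":[.5189,.2656,.066]}.items():
    u,v=proj("side",h)[0]; print(n,u,v); iu,iv=int(round(u)),int(round(v)); print(iu-6,iv-4); print(g[iv-4:iv+5,iu-6:iu+7].astype(int))
E
```

```text
16 7 col -0.4538101576912936 off tool x,y mm (surface) [-8.6 -7.9] z 0.1708 view dir tool [0.83 0.56]
22 3 col -0.5328021807774803 off tool x,y mm (surface) [-5.6 -6.1] z 0.1659 view dir tool [0.83 0.56]
28 3 col -0.6115571680252287 off tool x,y mm (surface) [-5.1 -6.2] z 0.1581 view dir tool [0.83 0.56]
34 3 col -0.6900761297529812 off tool x,y mm (surface) [-4.4 -6.2] z 0.1502 view dir tool [0.83 0.56]
40 3 col -0.7683600709338521 off tool x,y mm (surface) [-3.2 -5.6] z 0.1458 view dir tool [0.83 0.56]
46 2 col -0.3464099912270626 off tool x,y mm (surface) [-4.8 -4.9] z 0.1382 view dir tool [0.83 0.56]
52 3 col -0.924226885009432 off tool x,y mm (surface) [-2.3 -5.7] z 0.1339 view dir tool [0.83 0.56]
58 2 col -0.501811741406641 off tool x,y mm (surface) [-5.1 -5.8] z 0.1267 view dir tool [0.83 0.56]
64 2 col -0.5791655443242121 off tool x,y mm (surface) [-2.6 -4.4] z 0.1218 view dir tool [0.83 0.56]
70 2 col -0.6562892724784888 off tool x,y mm (surface) [-4.4 -6. ] z 0.1147 view dir tool [0.83 0.56]
t 8.3 pos [0.4998 0.3655 0.1836] yaw 8.68 F [ 0.3  0.4 -0.5] gap 0.0156 gf 58.7 
r
[... 449 characters left out ...]
50 247 245 244 244 244 244 245 246 217 234 140]
 [150 165 235 250 247 245 245 244 209 167 188 188 149]
 [109 117 138 148 223 251 248 246 245 193 178 217 236]]
B 296.6444939580516 181.3322373177803
291 177
[[255 255 220  84  31  39  46  46  62 123 136 152 150]
 [191 162 242 255 255 220  88  37  59 124 138 151 152]
 [139 131 184 200 248 249 252 217  99 113 134 148 141]
 [169 181 232 244 244 244 247 249 250 250 232 172 129]
 [247 246 244 243 244 246 247 245 246 245 246 248 230]
 [245 243 243 243 229 152 147 170 239 245 247 250 252]
 [248 246 244 244 244 245 247 247 249 250 225 138 169]
 [164 235 250 246 247 249 250 226 156 171 159 159 148]
 [140 142 152 231 228 154 177 161 162 120 133 161 104]]
```

{"method": "apply_moves", "body": {"slide": [[0.3,0.01,0.3],[0.3,0.01,0.4],[0.07,0,0.25],[0,0,0.1],[0,0,0],[0,0,0],[0,0,0],[0,0,0]], "rot": [[0,0,0],[0,0,0],[0,0,0],[0,0,0],[0,0,0],[0,0,0],[0,0,0],[0,0,0]], "grip": [-1,-1,-1,-1,-1,-1,-1,-1]}}

```text
time_s: 9.1
ee_pos: [0.4982, 0.3863, 0.1541]
eef_rot: [0.652, 0.759, 0.0, 0.0]
force: [0.1, -0.5, -1.6]
finger_gap: 0.0156
grip_force: 58.7
```

```bash
python3 - <<'E'
from h import *
plan(.4974,.3855,.152,8.7)
pinpos(2); plan(.4974,.3855,.152,8.7)
P=robot.get_state()["ee_pos"]
ims=[]
for n in("side","top"):
    p,_=grab(n); u,v=proj(n,P-[0,0,.06])[0].astype(int); x,y=u-25,v-25; print(n,x,y,proj(n,[P,P-[0,0,.074],[.4978,.3831,.066]]).round(1).tolist())
    ims.append(cv2.resize(p[y:y+50,x:x+50,::-1],(400,400),interpolation=cv2.INTER_CUBIC))
cv2.imwrite("pics/g3.png",np.hstack(ims))
E
```

```text
t 9.1 pos [0.4982 0.3863 0.1541] yaw 8.67 F [ 0.1 -0.5 -1.6] gap 0.0156 gf 58.7 
rot [ 0.0004 -0.0003 -0.0004] slide [-0.023 -0.03   0.07 ] len 0.08
16 5 col 0.01623303057135672 off tool x,y mm (surface) [-10.1  -6.7] z 0.1424 view dir tool [0.83 0.56]
22 3 col -0.06654655732864967 off tool x,y mm (surface) [-6.9 -5. ] z 0.1334 view dir tool [0.83 0.56]
28 3 col -0.14907926380806202 off tool x,y mm (surface) [-4.3 -3.5] z 0.1284 view dir tool [0.83 0.56]
34 3 col -0.23136613700978614 off tool x,y mm (surface) [-6.4 -5.4] z 0.1214 view dir tool [0.83 0.56]
40 2 col -0.8134082195325618 off tool x,y mm (surface) [-2.3 -5.2] z 0.1163 view dir tool [0.83 0.55]
46 2 col 0.10479345153578379 off tool x,y mm (surface) [-6.2 -3.7] z 0.1089 view dir tool [0.83 0.56]
52 4 col 0.02323784458587852 off tool x,y mm (surface) [-5.3 -3.4] z 0.1046 view dir tool [0.83 0.56]
58 2 col -0.05807606654616393 off tool x,y mm (surface) [-7.5 -5.4] z 0.0975 view dir tool [0.83 0.56]
64 2 col -0.1391493026110311 off tool x,y mm (surface) [-4.5 -3.7] z 0.0923 view dir tool [0.83 0.56]
70 1 col 0.28001712102155807 off tool x,y mm (surface) [-5.6 -2.5] z 0.0842 view dir tool [0.83 0.56]
t 9.2 pos [0.498  0.3864 0.1539] yaw 8.68 F [ 0.   0.8 -0.4] gap 0.016 gf 58.7 
rot [ 0.0003 -0.0003 -0.0002] slide [-0.026 -0.026  0.065] len 0.07
side 251 141 [[275.8, 151.1], [276.8, 169.5], [277.3, 173.2]]
top 189 188 [[209.2, 212.7], [215.9, 213.5], [218.2, 213.6]]
```

View pics/g3.png

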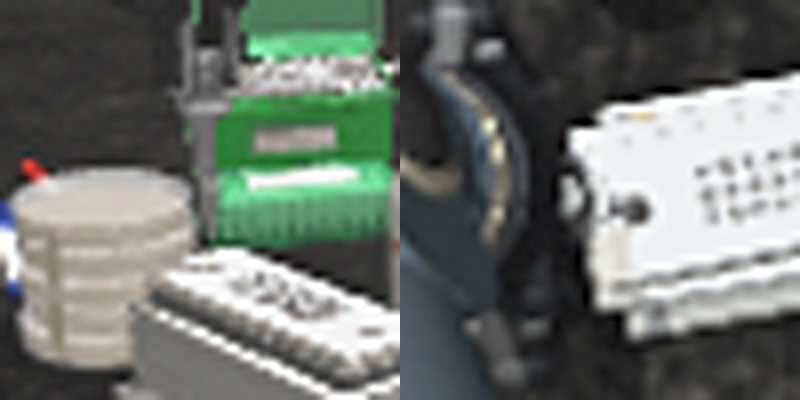

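{"method": "apply_moves", "body": {"slide": [[-0.1,-0.03,0.1],[0,0,0.15],[0,0,0.15],[0,0,0.15],[0,0,0.1],[0,0,0],[0,0,0]], "rot": [[0,0,0],[0,0,0],[0,0,0],[0,0,0],[0,0,0],[0,0,0],[0,0,0]], "grip": [-1,-1,-1,-1,-1,-1,-1]}}

```text
time_s: 10.0
ee_pos: [0.4975, 0.3834, 0.134]
eef_rot: [0.651, 0.759, 0.0, -0.0]
force: [0.1, 0.0, -1.3]
finger_gap: 0.0158
grip_force: 58.7
```

{"method": "apply_moves", "body": {"slide": [[0,0,0.07],[0,0,0.07],[0,0,0.07],[0,0,0]], "rot": [[0,0,0],[0,0,0],[0,0,0],[0,0,0]], "grip": [-1,-1,-1,-1]}}

```text
time_s: 10.4
ee_pos: [0.4972, 0.3832, 0.1274]
eef_rot: [0.651, 0.759, -0.0, -0.0]
force: [-0.9, 0.1, -0.1]
finger_gap: 0.0159
grip_force: 58.7
```

{"method": "apply_moves", "body": {"slide": [[0,0,0.07],[0,0,0.07],[0,0,0.07],[0,0,0.07],[0,0,0]], "rot": [[0,0,0],[0,0,0],[0,0,0],[0,0,0],[0,0,0]], "grip": [-1,-1,-1,-1,-1]}}

```text
time_s: 10.9
ee_pos: [0.4974, 0.3836, 0.1192]
eef_rot: [0.651, 0.759, 0.0, -0.0]
force: [0.4, 1.1, -1.6]
finger_gap: 0.0158
grip_force: 58.7
```

{"method": "apply_moves", "body": {"slide": [[0,0,0.07],[0,0,0.07],[0,0,0.07],[0,0,0.07],[0,0,0.07],[0,0,0]], "rot": [[0,0,0],[0,0,0],[0,0,0],[0,0,0],[0,0,0],[0,0,0]], "grip": [-1,-1,-1,-1,-1,-1]}}

```text
time_s: 11.5
ee_pos: [0.4972, 0.3829, 0.1083]
eef_rot: [0.652, 0.759, -0.001, 0.0]
force: [0.1, -0.2, -1.1]
finger_gap: 0.0154
grip_force: 58.8
```

{"method": "apply_moves", "body": {"slide": [[0,0,0.07],[0,0,0.07],[0,0,0.07],[0,0,0]], "rot": [[0,0,0],[0,0,0],[0,0,0],[0,0,0]], "grip": [-1,-1,-1,-1]}}

```text
time_s: 11.9
ee_pos: [0.4975, 0.383, 0.1022]
eef_rot: [0.652, 0.759, -0.0, 0.0]
force: [-0.3, -1.3, -0.8]
finger_gap: 0.0153
grip_force: 58.9
```

{"method": "apply_moves", "body": {"slide": [[0,0,0.07],[0,0,0.07],[0,0,0.07],[0,0,0]], "rot": [[0,0,0],[0,0,0],[0,0,0],[0,0,0]], "grip": [-1,-1,-1,-1]}}

```text
time_s: 12.3
ee_pos: [0.4978, 0.3833, 0.096]
eef_rot: [0.652, 0.759, 0.0, 0.0]
force: [0.8, -0.3, -1.0]
finger_gap: 0.0159
grip_force: 58.7
```

{"method": "apply_moves", "body": {"slide": [[0,0,0.07],[0,0,0.07],[0,0,0.07],[0,0,0]], "rot": [[0,0,0],[0,0,0],[0,0,0],[0,0,0]], "grip": [-1,-1,-1,-1]}}

```text
time_s: 12.7
ee_pos: [0.4978, 0.3833, 0.09]
eef_rot: [0.652, 0.759, 0.0, 0.0]
force: [1.1, 0.2, 1.4]
finger_gap: 0.0151
grip_force: 59.0
```

{"method": "apply_moves", "body": {"slide": [[0,0,0.06],[0,0,0.06],[0,0,0]], "rot": [[0,0,0],[0,0,0],[0,0,0]], "grip": [-1,-1,-1]}}

```text
time_s: 13.0
ee_pos: [0.4977, 0.3834, 0.0863]
eef_rot: [0.652, 0.759, 0.0, 0.0]
force: [1.1, -0.9, 1.7]
finger_gap: 0.0155
grip_force: 59.0
```

{"method": "apply_moves", "body": {"slide": [[0,0,0.05],[0,0,0.05],[0,0,0]], "rot": [[0,0,0],[0,0,0],[0,0,0]], "grip": [-1,-1,-1]}}

```text
time_s: 13.3
ee_pos: [0.4976, 0.3834, 0.0833]
eef_rot: [0.652, 0.759, 0.0, 0.0]
force: [0.4, -0.8, 1.8]
finger_gap: 0.0161
grip_force: 59.0
```

{"method": "apply_moves", "body": {"slide": [[0,0,0.04],[0,0,0.04],[0,0,0]], "rot": [[0,0,0],[0,0,0],[0,0,0]], "grip": [-1,-1,-1]}}

```text
time_s: 13.6
ee_pos: [0.4975, 0.3836, 0.0815]
eef_rot: [0.651, 0.759, 0.0, -0.0]
force: [-0.9, -0.8, 5.8]
finger_gap: 0.0154
grip_force: 59.5
```

Rising now, which is the ball. I'll continue in 1 mm steps.

{"method": "apply_moves", "body": {"slide": [[0,0,0.04],[0,0,0.03],[0,0,0]], "rot": [[0,0,0],[0,0,0],[0,0,0]], "grip": [-1,-1,-1]}}

```text
time_s: 13.9
ee_pos: [0.4975, 0.3836, 0.079]
eef_rot: [0.651, 0.759, 0.0, -0.0]
force: [0.9, 0.1, 3.0]
finger_gap: 0.0153
grip_force: 59.1
```

{"method": "apply_moves", "body": {"slide": [[0,0,0.03],[0,0,0.03],[0,0,0]], "rot": [[0,0,0],[0,0,0],[0,0,0]], "grip": [-1,-1,-1]}}

```text
time_s: 14.2
ee_pos: [0.4975, 0.3835, 0.0767]
eef_rot: [0.651, 0.759, 0.0, 0.0]
force: [2.5, 1.2, -0.1]
finger_gap: 0.0154
grip_force: 58.8
```

{"method": "apply_moves", "body": {"slide": [[0,0,0.02],[0,0,0.02],[0,0,0]], "rot": [[0,0,0],[0,0,0],[0,0,0]], "grip": [-1,-1,-1]}}

```text
time_s: 14.5
ee_pos: [0.4975, 0.3835, 0.0763]
eef_rot: [0.651, 0.759, 0.0, -0.0]
force: [1.6, 0.1, 4.6]
finger_gap: 0.0159
grip_force: 59.3
```

{"method": "apply_moves", "body": {"slide": [[0,0,0],[0,0,0],[0,0,0],[0,0,-0.3],[0,0,-0.8],[0,0,-0.5],[-0.8,0,0],[-0.9,0,0],[-0.9,0,0],[-0.8,0,0],[-0.2,0,0],[0,0,0]], "rot": [[0,0,0],[0,0,0],[0,0,0],[0,0,0],[0,0,0],[0,0,0],[0,0,0],[0,0,0],[0,0,0],[0,0,0],[0,0,0],[0,0,0]], "grip": [-0.5,0,0,0,0,0,0.5,1,1,1,1,1]}}

```text
time_s: 15.7
ee_pos: [0.5142, 0.2761, 0.1245]
eef_rot: [0.652, 0.758, 0.0, -0.0]
force: [-0.0, 0.9, -0.2]
finger_gap: 0.0851
grip_force: 0.0
```

```bash
python3 - <<'E'
from h import *
plan(.5139,.2767,.050,8.7)
b,_=grab("side"); g=b.astype(float).mean(2)
C=cloud("side",_); 
u,v=proj("side",[.4975,.3835,.083])[0].astype(int); x,y=u-22,v-15
cv2.imwrite("pics/g4.png",cv2.resize(b[y:y+45,x:x+60,::-1],(640,480),interpolation=cv2.INTER_CUBIC))
E
```

```text
t 15.7 pos [0.5142 0.2761 0.1245] yaw 8.58 F [-0.   0.9 -0.2] gap 0.0851 gf 0.0 
rot [ 0.0004 -0.0004 -0.0013] slide [ 0.022 -0.006  2.484] len 2.48
```

View pics/g4.png

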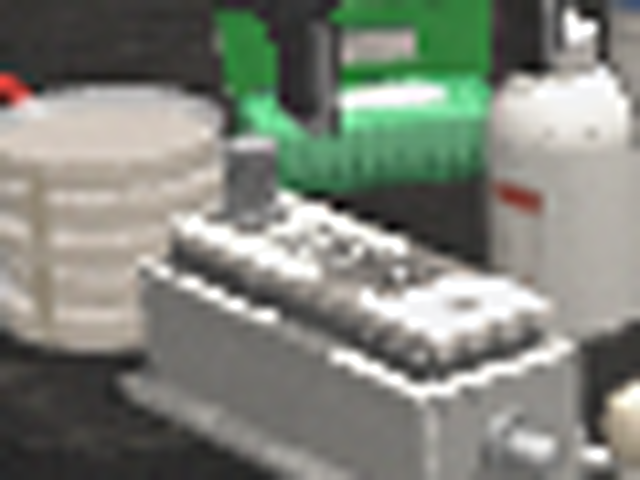

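{"method": "apply_moves", "body": {"slide": [[0.02,0,0.8],[0,0,0.8],[0,0,0.5],[0,0,0.3],[0,0,0.04],[0,0,0],[0,0,0],[0,0,0]], "rot": [[0,0,-0.001],[0,0,0],[0,0,0],[0,0,0],[0,0,0],[0,0,0],[0,0,0],[0,0,0]], "grip": [1,1,1,1,1,0.6,0.5,0.4], "squeeze": 30}}

```text
time_s: 16.55
ee_pos: [0.5142, 0.2774, 0.0516]
eef_rot: [0.651, 0.759, 0.001, 0.0]
force: [-0.3, 0.6, 0.7]
finger_gap: 0.0602
grip_force: 0.0
```

{"method": "apply_moves", "body": {"slide": [[0,0,0],[0,0,0],[0,0,0],[0,0,0],[0,0,0]], "rot": [[0,0,0],[0,0,0],[0,0,0],[0,0,0],[0,0,0]], "grip": [0.3,0.25,0.2,0.15,0.1]}}

```text
time_s: 17.05
ee_pos: [0.5138, 0.2772, 0.0514]
eef_rot: [0.651, 0.759, 0.0, -0.0]
force: [-1.1, -0.8, 6.1]
finger_gap: 0.0514
grip_force: 31.0
```

```bash
python3 - <<'E'
from h import *
plan(.5139,.2767,.050,8.7)
E
```

```text
t 17.05 pos [0.5138 0.2772 0.0514] yaw 8.78 F [-1.1 -0.8  6.1] gap 0.0514 gf 31.0 
rot [ 0.0002 -0.0003  0.0009] slide [-0.018 -0.     0.048] len 0.05
```

{"method": "apply_moves", "body": {"slide": [[0,0,0],[0,0,0],[0,0,0.06],[0,0,0.05],[0,0,0],[0,0,0],[0,0,0],[0,0,0]], "rot": [[0,0,0],[0,0,0],[0,0,0],[0,0,0],[0,0,0],[0,0,0],[0,0,0],[0,0,0]], "grip": [0.4,0.45,0.45,0.4,0.3,0.25,0.2,0.1]}}

```text
time_s: 17.85
ee_pos: [0.5137, 0.2771, 0.0475]
eef_rot: [0.651, 0.759, 0.0, -0.0]
force: [1.1, 0.3, -0.1]
finger_gap: 0.0511
grip_force: 31.9
```

```bash
python3 - <<'E'
from h import *
plan(.5139,.2767,.050,8.7)
p,d=grab("side"); u,v=proj("side",[.51,.28,.06])[0].astype(int); x,y=u-30,v-25
cv2.imwrite("pics/g5.png",cv2.resize(p[y:y+45,x:x+60,::-1],(640,480),interpolation=cv2.INTER_CUBIC))
E
```

```text
t 17.85 pos [0.5137 0.2771 0.0475] yaw 8.78 F [ 1.1  0.3 -0.1] gap 0.0511 gf 31.9 
rot [ 0.     -0.      0.0009] slide [-0.015  0.004 -0.085] len 0.09
```

View pics/g5.png

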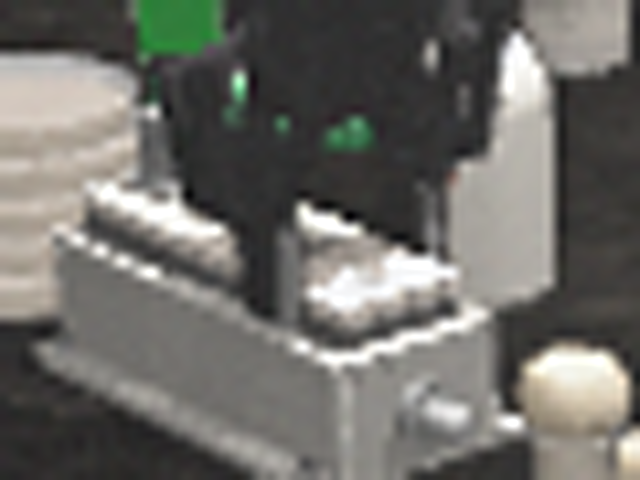

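{"method": "apply_moves", "body": {"slide": [[0,0,0],[0,0,0],[0,0,-0.3],[0,0,-0.9],[0,0,-0.95],[0,0,-0.95],[0,0,-0.95],[0,0,-0.95],[-0.828,-0.402,0],[-0.828,-0.402,0],[-0.828,-0.402,0],[-0.828,-0.402,0]], "rot": [[0,0,0],[0,0,0],[0,0,0],[0,0,0],[0,0,0],[0,0,0],[0,0,-0.0565],[0,0,-0.0565],[0,0,0],[0,0,0],[0,0,0],[0,0,0]], "grip": [0.35,0.45,0.45,0.45,0.45,0.45,0.45,0.45,0.4,0.3,0.2,0.2]}}

```text
time_s: 19.1
ee_pos: [0.5002, 0.1664, 0.1982]
eef_rot: [0.581, 0.814, 0.001, 0.0]
force: [1.1, -0.0, 0.0]
finger_gap: 0.051
grip_force: 0.0
```

```bash
python3 - <<'E'
from h import *
plan(.464,-.134,.2,19)
E
```

```text
t 19.1 pos [0.5002 0.1664 0.1982] yaw 18.95 F [ 1.1 -0.   0. ] gap 0.051 gf 0.0 
rot [ 0.0007 -0.0002 -0.0006] slide [-9.075 -4.4   -0.06 ] len 10.09
```

{"method": "apply_moves", "body": {"slide": [[-0.83,-0.4,0],[-0.83,-0.4,0],[-0.83,-0.4,0],[-0.83,-0.4,0],[-0.83,-0.4,0],[-0.83,-0.4,0],[-0.83,-0.4,0],[-0.83,-0.4,0],[-0.83,-0.4,0],[-0.83,-0.4,0],[-0.77,-0.4,0.1],[0,0,0]], "rot": [[0,0,0],[0,0,0],[0,0,0],[0,0,0],[0,0,0],[0,0,0],[0,0,0],[0,0,0],[0,0,0],[0,0,0],[0,0,0],[0,0,0]], "grip": [0.2,0.2,0.2,0.2,0.2,0.2,0.2,0.2,0.2,0.2,0.2,0.2]}}

```text
time_s: 20.3
ee_pos: [0.4628, -0.1366, 0.195]
eef_rot: [0.584, 0.812, -0.0, 0.001]
force: [0.5, 0.6, 0.7]
finger_gap: 0.0514
grip_force: 0.0
```

```bash
python3 - <<'E'
from h import *
plan(.464,-.1335,.0855,19)
p,_=grab("top"); g=p.astype(float).mean(2); u0,v0=proj("top",[.5157,.2649,.066])[0]; print("pred B px",u0,v0)
u,v=int(round(u0)),int(round(v0)); w=g[v-4:v+5,u-4:u+5]; print(w.astype(int)); w=np.clip(w.max()*.85-w,0,None); vv,uu=np.mgrid[v-4:v+5,u-4:u+5]
c=((uu*w).sum()/w.sum(),(vv*w).sum()/w.sum()); print(c,onz("top",[c],.066))
E
```

```text
t 20.3 pos [ 0.4628 -0.1366  0.195 ] yaw 18.56 F [0.5 0.6 0.7] gap 0.0514 gf 0.0 
rot [ 0.0001  0.0009 -0.0049] slide [0.084 0.072 3.65 ] len 3.65
pred B px 257.01111448662743 206.89830067134517
[[240 240 241 242 243 242 241 241 243]
 [240 241 245 250 248 249 247 242 243]
 [240 243 248 179 151 180 230 247 243]
 [241 243 230  66  56  61 143 252 243]
 [241 245 244  47  60  38 100 254 244]
 [240 243 249 166  65  53 157 252 243]
 [240 241 246 243 220 241 243 246 241]
 [240 240 241 244 242 246 244 241 240]
 [240 239 240 241 241 241 240 240 240]]
(np.float64(257.3616643200466), np.float64(206.7715589648978)) [[0.5160627 0.2638276 0.066    ]]
```

{"method": "apply_moves", "body": {"slide": [[0,0,0],[0,0,0.9],[0,0,0.9],[0,0,0.9],[0,0,0.6],[0,0,0.25],[0,0,0.1],[0,0,0],[0,0,0]], "rot": [[0,0,0],[0,0,0],[0,0,0],[0,0,0],[0,0,0],[0,0,0],[0,0,0],[0,0,0],[0,0,0]], "grip": [0.2,0.2,0.2,0.2,0.2,0.2,0.2,0.2,0.2]}}

```text
time_s: 21.25
ee_pos: [0.4646, -0.1326, 0.0857]
eef_rot: [0.581, 0.814, 0.001, 0.001]
force: [0.2, 0.1, 0.9]
finger_gap: 0.051
grip_force: 0.0
```

```bash
python3 - <<'E'
from h import *
plan(.464,-.1335,.0845,19)
E
```

```text
t 21.25 pos [ 0.4646 -0.1326  0.0857] yaw 18.98 F [0.2 0.1 0.9] gap 0.051 gf 0.0 
rot [ 0.0011  0.0004 -0.0003] slide [-0.021 -0.03   0.041] len 0.06
```

{"method": "apply_moves", "body": {"slide": [[-0.02,-0.02,0.03],[0,0,0],[0,0,0],[0,0,0],[0,0,0],[0,0,0]], "rot": [[0,0,0],[0,0,0],[0,0,0],[0,0,0],[0,0,0],[0,0,0]], "grip": [-0.2,-1,-1,-1,-1,-1], "squeeze": 60}}

```text
time_s: 21.85
ee_pos: [0.4636, -0.1336, 0.0846]
eef_rot: [0.581, 0.814, 0.0, 0.0]
force: [-1.6, -0.0, 6.0]
finger_gap: 0.0161
grip_force: 58.4
```

{"method": "apply_moves", "body": {"slide": [[0,0,-0.3],[0,0,-0.7],[0,0,-0.9],[0,0,-0.9],[0,0,-0.95],[0,0,-0.95],[0,0,-0.8],[0,0,0],[0,0,0]], "rot": [[0,0,0],[0,0,0],[0,0,0],[0,0,0],[0,0,0],[0,0,0.0572],[0,0,0.0572],[0,0,0],[0,0,0]], "grip": [-1,-1,-1,-1,-1,-1,-1,-1,-1]}}

```text
time_s: 22.75
ee_pos: [0.4632, -0.1333, 0.249]
eef_rot: [0.651, 0.759, 0.0, -0.0]
force: [-0.1, 0.5, -1.2]
finger_gap: 0.0156
grip_force: 58.6
```

```bash
python3 - <<'E'
from h import *
plan(.5158,.2646,.25,8.7)
E
```

```text
t 22.75 pos [ 0.4632 -0.1333  0.249 ] yaw 8.73 F [-0.1  0.5 -1.2] gap 0.0156 gf 58.6 
rot [ 0.0003 -0.0003  0.0003] slide [12.845  3.741 -0.034] len 13.38
```

{"method": "apply_moves", "body": {"slide": [[0.856,0.25,0],[0.856,0.25,0],[0.856,0.25,0],[0.856,0.25,0],[0.856,0.25,0],[0.856,0.25,0],[0.856,0.25,0],[0.856,0.25,0],[0.856,0.25,0],[0.856,0.25,0],[0.856,0.25,0],[0.856,0.25,0]], "rot": [[0,0,0],[0,0,0],[0,0,0],[0,0,0],[0,0,0],[0,0,0],[0,0,0],[0,0,0],[0,0,0],[0,0,0],[0,0,0],[0,0,0]], "grip": [-1,-1,-1,-1,-1,-1,-1,-1,-1,-1,-1,-1]}}

```text
time_s: 23.95
ee_pos: [0.505, 0.1853, 0.247]
eef_rot: [0.651, 0.759, -0.002, -0.001]
force: [-0.8, 0.5, -0.6]
finger_gap: 0.0159
grip_force: 58.6
```

{"method": "apply_moves", "body": {"slide": [[0.856,0.25,0],[0.856,0.25,0],[0.856,0.25,0],[0,0,0.8],[0,0,0.9],[0,0,0.9],[0,0,0.6],[0,0,0.1],[0,0,0],[0,0,0],[0,0,0],[0,0,0]], "rot": [[0,0,0],[0,0,0],[0,0,0],[0,0,0],[0,0,0],[0,0,0],[0,0,0],[0,0,0],[0,0,0],[0,0,0],[0,0,0],[0,0,0]], "grip": [-1,-1,-1,-1,-1,-1,-1,-1,-1,-1,-1,-1]}}

```text
time_s: 25.15
ee_pos: [0.5172, 0.2645, 0.1509]
eef_rot: [0.652, 0.758, 0.001, 0.0]
force: [-0.1, -1.1, -1.7]
finger_gap: 0.0156
grip_force: 58.7
```

```bash
python3 - <<'E'
from h import *
plan(.5158,.2646,.145,8.7)
p,_=grab("top");q,_=grab("side"); P=robot.get_state()["ee_pos"]; print(proj("top",[P-[0,0,.0736],[.516,.264,.066]]),proj("side",[P-[0,0,.0736],P-[0,0,.03],[.516,.264,.066]]))
g=q.astype(int).mean(2)
for v in range(164,182,2): print(v,g[v,284:308].astype(int).tolist())
E
```

```text
t 25.15 pos [0.5172 0.2645 0.1509] yaw 8.66 F [-0.1 -1.1 -1.7] gap 0.0156 gf 58.7 
rot [ 0.001  -0.0006 -0.0005] slide [ 0.011 -0.045  0.198] len 0.2
[[256.59118261 206.31391472]
 [257.30533044 206.79337206]] [[296.23557111 178.72017866]
 [295.84189796 167.44884898]
 [296.16029588 181.62262127]]
164 [202, 195, 186, 178, 172, 177, 171, 178, 178, 165, 137, 111, 112, 104, 171, 151, 175, 201, 218, 225, 233, 237, 240, 241]
166 [134, 127, 133, 118, 136, 119, 125, 122, 125, 120, 105, 106, 111, 114, 116, 119, 146, 163, 173, 186, 208, 191, 221, 224]
168 [123, 112, 119, 104, 121, 109, 117, 101, 116, 106, 88, 108, 111, 98, 80, 113, 133, 142, 150, 150, 165, 170, 171, 175]
170 [95, 79, 98, 77, 85, 75, 79, 79, 75, 76, 76, 115, 119, 126, 53, 77, 132, 145, 151, 152, 165, 163, 164, 173]
172 [47, 52, 53, 52, 48, 53, 54, 55, 55, 55, 60, 136, 153, 232, 74, 76, 108, 75, 67, 73, 102, 164, 165, 164]
174 [252, 254, 213, 81, 36, 43, 44, 48, 49, 52, 49, 90, 115, 116, 44, 71, 126, 145, 149, 150, 137, 164, 163, 169]
176 [171, 232, 189, 236, 252, 253, 215, 88, 35, 41, 48, 67, 121, 89, 44, 61, 121, 135, 146, 151, 145, 164, 160, 162]
178 [144, 210, 205, 175, 200, 144, 147, 167, 243, 254, 253, 211, 102, 60, 45, 59, 124, 136, 146, 149, 149, 162, 164, 165]
180 [250, 250, 234, 150, 111, 106, 104, 95, 113, 150, 149, 168, 246, 248, 250, 253, 184, 103, 141, 133, 149, 160, 161, 161]
```

{"method": "apply_moves", "body": {"slide": [[0.01,-0.04,0.1],[0,0,0.15],[0,0,0.15],[0,0,0.15],[0,0,0.1],[0,0,0.05],[0,0,0],[0,0,0]], "rot": [[0,0,0],[0,0,0],[0,0,0],[0,0,0],[0,0,0],[0,0,0],[0,0,0],[0,0,0]], "grip": [-1,-1,-1,-1,-1,-1,-1,-1]}}

```text
time_s: 26.05
ee_pos: [0.5156, 0.2644, 0.1291]
eef_rot: [0.652, 0.758, 0.0, -0.0]
force: [-0.9, 0.1, -0.9]
finger_gap: 0.0157
grip_force: 58.7
```

{"method": "apply_moves", "body": {"slide": [[0,0,0.07],[0,0,0.07],[0,0,0.07],[0,0,0]], "rot": [[0,0,0],[0,0,0],[0,0,0],[0,0,0]], "grip": [-1,-1,-1,-1]}}

```text
time_s: 26.45
ee_pos: [0.5152, 0.2643, 0.1223]
eef_rot: [0.652, 0.758, -0.0, -0.0]
force: [1.0, 0.6, -0.6]
finger_gap: 0.0157
grip_force: 58.7
```

Tip at about 0.049: it has gone through all the mouths.

{"method": "apply_moves", "body": {"slide": [[0,0,0.07],[0,0,0.07],[0,0,0.07],[0,0,0.07],[0,0,0]], "rot": [[0,0,0],[0,0,0],[0,0,0],[0,0,0],[0,0,0]], "grip": [-1,-1,-1,-1,-1]}}

```text
time_s: 26.95
ee_pos: [0.5153, 0.2643, 0.1139]
eef_rot: [0.652, 0.758, -0.0, -0.0]
force: [-0.0, 0.3, -1.5]
finger_gap: 0.0155
grip_force: 58.7
```

{"method": "apply_moves", "body": {"slide": [[0,0,0.07],[0,0,0.07],[0,0,0.07],[0,0,0.07],[0,0,0]], "rot": [[0,0,0],[0,0,0],[0,0,0],[0,0,0],[0,0,0]], "grip": [-1,-1,-1,-1,-1]}}

```text
time_s: 27.45
ee_pos: [0.5155, 0.2641, 0.1056]
eef_rot: [0.652, 0.758, -0.0, 0.0]
force: [0.8, -0.7, -1.8]
finger_gap: 0.0155
grip_force: 58.7
```

{"method": "apply_moves", "body": {"slide": [[0,0,0.07],[0,0,0.07],[0,0,0.07],[0,0,0]], "rot": [[0,0,0],[0,0,0],[0,0,0],[0,0,0]], "grip": [-1,-1,-1,-1]}}

```text
time_s: 27.85
ee_pos: [0.5155, 0.2642, 0.0993]
eef_rot: [0.652, 0.758, -0.0, 0.0]
force: [0.2, 0.0, -1.7]
finger_gap: 0.016
grip_force: 58.7
```

{"method": "apply_moves", "body": {"slide": [[0,0,0.06],[0,0,0.06],[0,0,0.06],[0,0,0]], "rot": [[0,0,0],[0,0,0],[0,0,0],[0,0,0]], "grip": [-1,-1,-1,-1]}}

```text
time_s: 28.25
ee_pos: [0.5154, 0.2642, 0.0939]
eef_rot: [0.652, 0.758, -0.0, -0.0]
force: [0.9, -1.1, -1.6]
finger_gap: 0.0156
grip_force: 58.7
```

{"method": "apply_moves", "body": {"slide": [[0,0,0.06],[0,0,0.06],[0,0,0.06],[0,0,0]], "rot": [[0,0,0],[0,0,0],[0,0,0],[0,0,0]], "grip": [-1,-1,-1,-1]}}

```text
time_s: 28.65
ee_pos: [0.5154, 0.2642, 0.0885]
eef_rot: [0.652, 0.758, -0.0, -0.0]
force: [0.4, -1.1, -2.5]
finger_gap: 0.0157
grip_force: 58.7
```

{"method": "apply_moves", "body": {"slide": [[0,0,0.05],[0,0,0.05],[0,0,0.05],[0,0,0]], "rot": [[0,0,0],[0,0,0],[0,0,0],[0,0,0]], "grip": [-1,-1,-1,-1]}}

```text
time_s: 29.05
ee_pos: [0.5155, 0.2643, 0.084]
eef_rot: [0.652, 0.758, -0.0, 0.0]
force: [1.3, -1.6, -1.2]
finger_gap: 0.0156
grip_force: 58.7
```

{"method": "apply_moves", "body": {"slide": [[0,0,0.04],[0,0,0.04],[0,0,0]], "rot": [[0,0,0],[0,0,0],[0,0,0]], "grip": [-1,-1,-1]}}

```text
time_s: 29.35
ee_pos: [0.5154, 0.2643, 0.0817]
eef_rot: [0.652, 0.758, -0.0, -0.0]
force: [0.2, -2.4, -1.2]
finger_gap: 0.0158
grip_force: 58.7
```

{"method": "apply_moves", "body": {"slide": [[0,0,0.03],[0,0,0.03],[0,0,0]], "rot": [[0,0,0],[0,0,0],[0,0,0]], "grip": [-1,-1,-1]}}

```text
time_s: 29.65
ee_pos: [0.5155, 0.2644, 0.0807]
eef_rot: [0.652, 0.758, 0.0, -0.0]
force: [-1.0, -2.4, 3.9]
finger_gap: 0.0158
grip_force: 59.3
```

{"method": "apply_moves", "body": {"slide": [[0,0,0.03],[0,0,0.03],[0,0,0]], "rot": [[0,0,0],[0,0,0],[0,0,0]], "grip": [-1,-1,-1]}}

```text
time_s: 29.95
ee_pos: [0.5156, 0.2644, 0.0783]
eef_rot: [0.652, 0.758, 0.0, 0.0]
force: [-0.6, -2.1, 1.4]
finger_gap: 0.0159
grip_force: 58.9
```

{"method": "apply_moves", "body": {"slide": [[0,0,0.03],[0,0,0.03],[0,0,0]], "rot": [[0,0,0],[0,0,0],[0,0,0]], "grip": [-1,-1,-1]}}

```text
time_s: 30.25
ee_pos: [0.5155, 0.2643, 0.0761]
eef_rot: [0.652, 0.758, -0.0, 0.0]
force: [0.9, -1.6, -1.8]
finger_gap: 0.0159
grip_force: 58.6
```

{"method": "apply_moves", "body": {"slide": [[0,0,0.02],[0,0,0.02],[0,0,0]], "rot": [[0,0,0],[0,0,0],[0,0,0]], "grip": [-1,-1,-1]}}

```text
time_s: 30.55
ee_pos: [0.5156, 0.2643, 0.0757]
eef_rot: [0.652, 0.758, 0.0, -0.0]
force: [-1.0, -3.0, 4.6]
finger_gap: 0.0153
grip_force: 59.2
```

{"method": "apply_moves", "body": {"slide": [[0,0,0],[0,0,0],[0,0,0],[0,0,-0.3],[0,0,-0.8],[0,0,-0.9],[0,0,-0.9],[-0.7,-0.5,-0.9],[-0.8,-0.5,-0.5],[-0.8,-0.3,0],[-0.8,0,0],[0,0,0]], "rot": [[0,0,0],[0,0,0],[0,0,0],[0,0,0],[0,0,0],[0,0,0],[0,0,0],[0,0,0],[0,0,0],[0,0,0],[0,0,0],[0,0,0]], "grip": [-0.5,0,0,0,0,0,0,0,0,0,0,0]}}

```text
time_s: 31.75
ee_pos: [0.4914, 0.163, 0.2054]
eef_rot: [0.654, 0.757, 0.0, 0.001]
force: [0.1, -0.0, -0.3]
finger_gap: 0.0429
grip_force: 0.0
```

```bash
python3 - <<'E'
from h import *
plan(.5,.15,.2,8.7)
ims=[]
for n in("side","top"):
    p,d=grab(n); C=cloud(n,d)
    for nm,h in(("A",[.4975,.3835]),("B",[.5156,.2643])):
        q=C.reshape(-1,3); k=(np.hypot(q[:,0]-h[0],q[:,1]-h[1])<.011)&(q[:,2]>.078)&(q[:,2]<.12); print(n,nm,k.sum(),np.percentile(q[k,2],[50,95]).round(4) if k.any() else 0)
    u,v=proj(n,[.507,.32,.07])[0].astype(int); x,y=u-30,v-30
    ims.append(cv2.resize(p[y:y+60,x:x+60,::-1],(400,400),interpolation=cv2.INTER_CUBIC))
cv2.imwrite("pics/fin.png",np.hstack(ims))
E
```

```text
t 31.75 pos [0.4914 0.163  0.2054] yaw 8.33 F [ 0.1 -0.  -0.3] gap 0.0429 gf 0.0 
rot [ 0.0009  0.0002 -0.0041] slide [-0.472  0.217  0.18 ] len 0.55
side A 12 [0.0879 0.0939]
side B 14 [0.0897 0.0935]
top A 33 [0.0937 0.0977]
top B 0 0
```

View pics/fin.png

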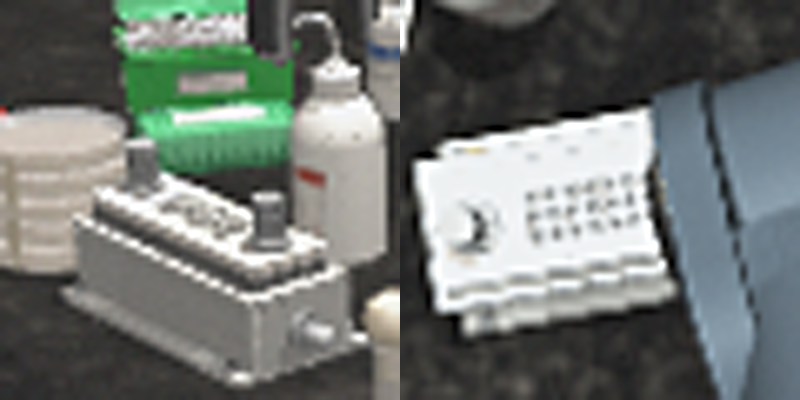

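Both pins are seated: in the side crop the knobs at (140,160) and (268,215) have equal tops, about 0.094 m up. The bottle and plate stack are undisturbed and the gripper is clear.

```bash
python3 -c "
from h import *
print(robot.finish_job())"
```

```text
the job is handed in; nothing more can be done
None
```

Both long pins are pressed home through holes A and B with their collars on the template. The plates are back in register, the short pin is still in the stand, and the job was handed in at about 32 s with no result reported back.

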